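# Close up the microscope slide case

## Task

The slide case on the bench has been left open. Push both of its drawers fully home with the fingertips, then push the standing lid over and down until it is fully shut, lowering it gently so that it does not slam. Nothing is to be gripped or picked up, and the other things on the bench and the dish in the tray stay where they are.

Things in the scene. Friction and masses are not known exactly. Their poses are not given: they have to be found in the camera images.
- case: White slide case, fixed to the bench, 150 deep (x), 200 wide (y), 85 mm high. Origin: centre of its underside, on the bench. x points from its front (drawers, roughly towards the robot; turned up to 0.3 rad) to its back (lid hinge), y to its left, z up. Below: two drawers side by side, centred at y = +48.5 and -48.5 mm. Above: an open tray, floor 62, rim 85 mm over the bench, 138 x 188 mm inside.
- front_left (a point): Light grey drawer at the case's left (+y). Origin: centre of the front's outer face (case frame x = -83 mm when shut, z = 32 mm over the bench); axes as the case's. Front: a flat panel 95 wide, 54 high (5 to 59 mm over the bench), 8 mm thick, no handle; when shut it stands 8 mm proud of the case. Behind it, a shallow tray of glass slides moves with it.
- front_right (a point): Light grey drawer at the case's right (-y). Origin: centre of the front's outer face (case frame x = -83 mm when shut, z = 32 mm over the bench); axes as the case's. Front: a flat panel 95 wide, 54 high (5 to 59 mm over the bench), 8 mm thick, no handle; when shut it stands 8 mm proud of the case. Behind it, a shallow tray of glass slides moves with it.
- drawer_left (a joint): slide of the left drawer in m: 0 fully home (a hard stop), up to 0.06 out towards the case's front; starts between 0.022 and 0.055. It resists with about 1.2 N of friction and stays where it is left.
- drawer_right (a joint): slide of the right drawer in m: 0 fully home (a hard stop), up to 0.06 out towards the case's front; starts between 0.022 and 0.055. It resists with about 1.2 N of friction and stays where it is left.
- lid (a joint): hinge of the lid in rad: 0 fully shut, lying flat on the case; 1.57 standing upright; starts between 1.2 and 1.5; hard stops at 0 and 1.65. A stiff hinge: the lid stays at any angle it is left at. It takes about 1 to 3 N at its free edge to turn it shut.
- lid_hinge (a point): Middle of the lid's hinge line (underside of the lid), at the top of the case's back: case frame x = +75 mm, y = 0, z = 85 mm. The hinge line is the case's y axis direction.
- lid_edge (a point): Middle of the free edge of the white lid, on its outer face (top when shut, 93 mm over the bench; back, away from the drawers, when standing). Plate 165 long from hinge to edge, 204 wide, 8 mm thick. Along the edge a lip, 6 thick, 33 mm deep, sticks out of the inner face and laps the drawer fronts when shut. x: edge to hinge, y: along the edge, z: out of the outer face.
- dish_in: Small open glass dish, 60 mm across, 14 mm high, lying in the case's tray; origin at the centre of its underside. Loose; stays in the tray.
- dish_out: Open glass dish, 70 mm across, 16 mm high, on the bench beside the case; origin at the centre of its underside. Loose bystander: leave it where it stands.
- jar: Amber specimen jar with a black cap, 52 mm across, 70 mm high, upright on the bench beside the case; origin at the centre of its underside. Loose bystander: leave it where it stands.
- loupe: Bare metal eyepiece loupe, 42 mm across, 44 mm high, upright on the bench by the case; origin at the centre of its underside. Loose bystander: leave it where it stands.
Things that resemble listed ones, but are neither listed nor needed, are in the scene too. What is shaped like the dish_in but green or red is not meant.

How it is judged:
By the outcome, as a careful person would: the job done as asked, in the order asked, and still so for the second after the job is handed in, with the robot touching nothing.
It also fails if it takes over 64 s, if anything falls off the work surface, if the arm or the gripper's body presses on something with over 40 N, if the wrist force passes 120 N, or if a joint passes its speed limit or range.

## Robot

A 6-joint arm with a two-finger parallel gripper is mounted at the origin on the work surface. World frame = base frame: x ahead of the robot, y to its left, z up, the work surface at z = 0. Lengths are in m, angles in rad, forces in N, time in s.
With the tool pointing down it reaches from about 0.275 to 0.725 m from the base axis. Payload 15.9 kg.
Tool frame: the origin (TCP) lies at the very end of the fingers, on their centre line; the grasp point (between the pads) lies 19 mm behind it; z points along the fingers, y is the direction in which the jaws open and shut (so a half turn about z gives the same grasp; the last joint's range is limited). The gripper opens to 85 mm and grips with 20 to 120 N. Pads are 22 mm wide; open, the fingers measure 114 mm over their backs; the gripper's body (76 mm by 85 mm) begins 54 mm behind the grasp point. The pads swing forward as they close: fully open they stand 13 mm farther back than shut.
Start: joints at [-1.227, 0.213, -0.034, 1.323, 0, 1.571], TCP at [0.169, -0.471, 0.231] pointing down, gripper open.
Joint ranges: [-2.98, 2.98], [-0.74, 1.72], [-1.14, 1.35], [-2.1, 2.04], [-1.57, 1.44], [-3.14, 3.14]. Speed limits (rad/s): [1.89, 1.89, 2.39, 2.57, 3.14, 3.14].

## Interface

Orientations are given as a unit quaternion [x, y, z, w].
In Python, from station import move_to, move_straight, move_j, gripper_open, clamp, hold, solve_ik, read_camera, IKError, close_job, get_time, get_qpos, get_qd, get_joint_efforts, get_ee_pos, get_orientation, get_wrist_force, get_moment, get_finger_gap gives the robot as it stands. Calls block until the motion is done:
- move_to(position, orientation): joint-space move of the TCP to a pose.
- move_straight(position, rate=0.15, ori=None): straight line of the TCP; ori=None keeps the orientation; rate is the mean speed in m/s.
- move_j(angles): joint-space move.
- gripper_open() and clamp(effort=None): open the fingers fully, or close them until they stop; effort is the grip in N (None keeps the last).
- hold(seconds).
- solve_ik(position, orientation): joint angles nearest the present ones, or None.
- read_camera(name): name is "scene" or "top"; returns a dict with "color" (400x640x3 uint8, blue, green, red), "fx", "fy", "cx", "cy" (pixels), "world_to_cam" (4x4, takes a point from world to camera coordinates). Camera axes: x right, y down, z forward; pixel columns grow to the right and rows downward; lengths in m; the calibration is good to about 2 mm. A picture is of the moment at which its call begins. There is no depth.
A pose or a line that the arm cannot do raises IKError and nothing moves.
- close_job(): hands the job in, once; it reports no verdict.
Readings, each from a call of its own:
- get_time(): time.
- get_qpos(): joint angles.
- get_qd(): joint speeds.
- get_joint_efforts(): joint torques, N m.
- get_ee_pos(): TCP position.
- get_orientation(): TCP orientation.
- get_wrist_force(): force on the tool from outside, world axes, zero at the start.
- get_moment(): the same for the moment, N m.
- get_finger_gap(): finger opening in m.
Only numpy, scipy, OpenCV 4.12 (cv2) and the standard library are available. Lean on these libraries where they do the work, as an engineer would, in place of code of your own. Each camera call takes 0.05 s, during which the arm holds its last target.

## Working session

There is one attempt and no reset: what is moved stays moved. The work goes in short steps, each a Python script; the robot and the scene stay as the last script left them, time stands still between calls to the robot, and variables do not carry over. Pictures are saved under pics/ and viewed, and the job is handed in when it is done.

```bash
ls; mkdir -p pics; python3 - <<'E'
from station import *
import cv2,numpy as np
for n in("scene","top"):
    r=read_camera(n); cv2.imwrite(f"pics/{n}0.png",r["color"]); np.savez(f"pics/{n}0.npz",**r)
    print(n,r["fx"],r["fy"],r["cx"],r["cy"]);print(np.round(r["world_to_cam"],4))
print(get_time(),get_wrist_force(),get_orientation())
E
```

```text
pics
scene 518.3900999868199 518.3900999868199 322.38722728513767 199.1364672416772
[[-0.8245  0.5655 -0.0204  0.4739]
 [ 0.4189  0.5858 -0.6937 -0.1827]
 [-0.3803 -0.5806 -0.7199  1.529 ]
 [ 0.      0.      0.      1.    ]]
top 378.2932466303228 378.2932466303228 323.7125739489654 202.5580950449069
[[-0.0177 -0.9998  0.0028  0.0215]
 [-0.9805  0.0169 -0.1957  0.5783]
 [ 0.1957 -0.0062 -0.9807  0.9031]
 [ 0.      0.      0.      1.    ]]
0.1 [-0.1442551   0.12744912 -0.22432482] [ 9.85263130e-01  1.71044818e-01 -6.66484508e-05 -4.80378254e-04]
```

View pics/scene0.png

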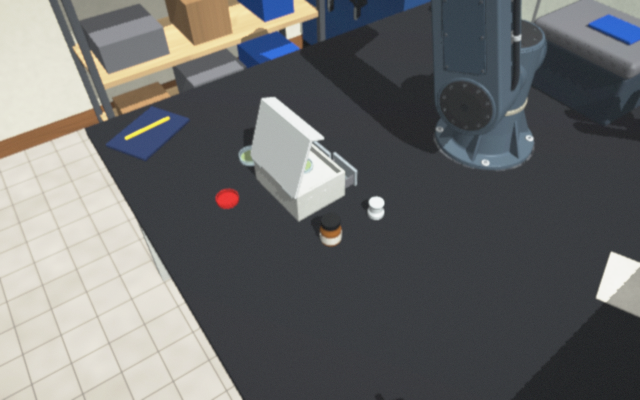

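View pics/top0.png

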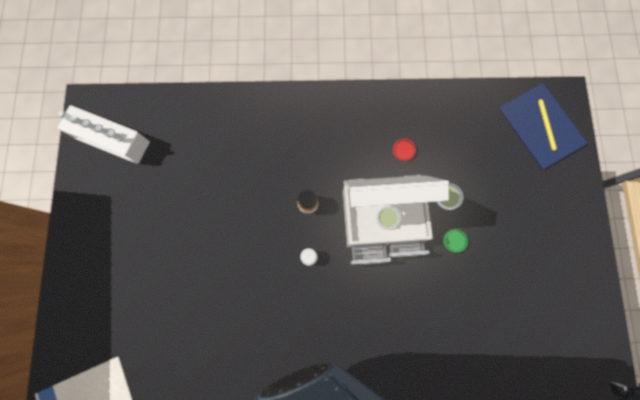

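The top view shows the case near (390,215), its drawers at (370,255) on the left and (408,250) on the right, and the lid standing. Around it are the jar (308,203), loupe (309,257), and dish_out (450,197). The red (404,149) and green (455,240) dishes are decoys. I'll enlarge the case for corner pixels.

```bash
python3 - <<'E'
import cv2
t=cv2.imread("pics/top0.png")[165:275,290:475]; cv2.imwrite("pics/t_crop.png",cv2.resize(t,None,fx=4.3,fy=4.3,interpolation=cv2.INTER_CUBIC))
t=cv2.imread("pics/scene0.png")[90:250,220:400]; cv2.imwrite("pics/s_crop.png",cv2.resize(t,None,fx=3.7,fy=3.7,interpolation=cv2.INTER_CUBIC))
E
```

```text
(no output)
```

View pics/t_crop.png

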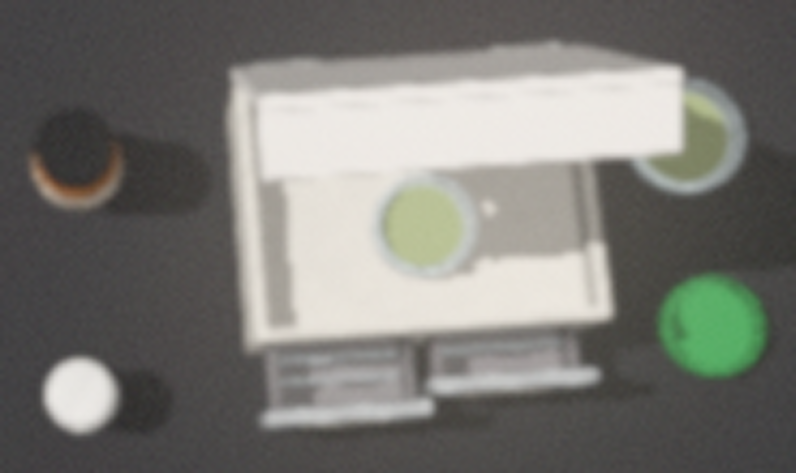

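View pics/s_crop.png

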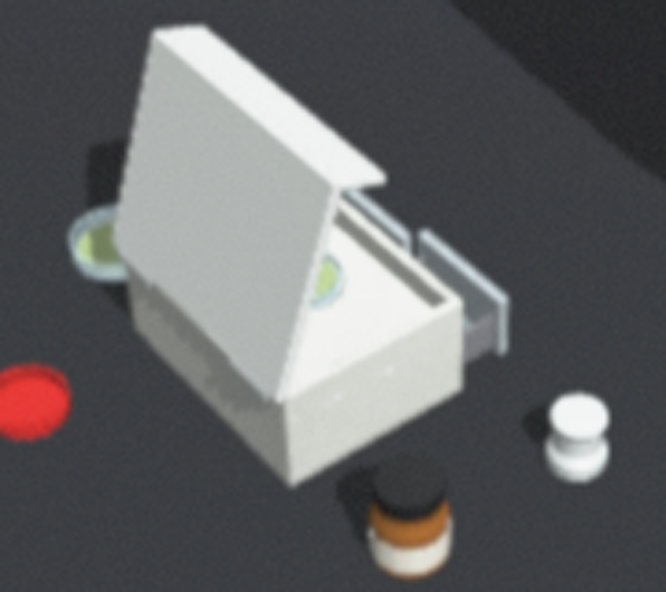

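```bash
cat > h.py <<'E'
import numpy as np
def load(n): 
    return dict(np.load(f"pics/{n}.npz"))
def ray(c,px,z):
    W=c["world_to_cam"];R=W[:3,:3];o=-R.T@W[:3,3]
    d=R.T@np.array([(px[0]-c["cx"])/c["fx"],(px[1]-c["cy"])/c["fy"],1]);return o+d*(z-o[2])/d[2]
def rd(c,px):
    W=c["world_to_cam"];R=W[:3,:3];o=-R.T@W[:3,3]
    return o,R.T@np.array([(px[0]-c["cx"])/c["fx"],(px[1]-c["cy"])/c["fy"],1])
def proj(c,p):
    q=c["world_to_cam"]@np.r_[p,1];return np.array([c["fx"]*q[0]/q[2]+c["cx"],c["fy"]*q[1]/q[2]+c["cy"]])
def tri(c1,p1,c2,p2):
    o1,d1=rd(c1,p1);o2,d2=rd(c2,p2)
    s=np.linalg.lstsq(np.c_[d1,-d2],o2-o1,rcond=None)[0]
    a=o1+d1*s[0];b=o2+d2*s[1];return (a+b)/2,np.linalg.norm(a-b)
E
python3 - <<'E'
from h import *
T=load("top0");S=load("scene0")
tc=lambda a,b:(290+(a+.5)/4.3-.5,165+(b+.5)/4.3-.5)
sc=lambda a,b:(220+(a+.5)/3.7-.5,90+(b+.5)/3.7-.5)
np.set_printoptions(precision=4,suppress=True)
print("camtop",rd(T,(0,0))[0],"scene",rd(S,(0,0))[0])
for n,p,z in[("FL",(247,350),.085),("FR",(613,318),.085),("dL a",(263,421),.059),("dL b",(433,410),.059),("dR a",(430,389),.059),("dR b",(600,376),.059),("dish_in",(425,226),.075),("dish_out",(688,136),.016),("jar",(75,145),.07),("loupe",(81,395),.044)]:
    print("T",n,ray(T,tc(*p),z))
for n,p,z in[("FL",(462,300),.085),("BL",(287,402),.085),("BL0",(291,487),0),("FL0",(463,388),0),("dL a",(508,298),.059),("dL b",(421,232),.059),("jar",(408,487),.07),("loupe",(578,414),.044)]:
    print("S",n,ray(S,sc(*p),z))
# lid corners
print("lid lip tip right?",tri(T,tc(683,68),S,sc(153,36)))
print("lid edge left outer",tri(T,tc(256,97),S,sc(336,187)))
print("lip tip left",tri(T,tc(262,180),S,sc(386,180)))
print("lip tip right",tri(T,tc(683,152),S,sc(207,28)))
E
```

```text
camtop [0.3908 0.0174 0.9987] scene [1.0489 0.7267 0.9836]
T FL [ 0.4654 -0.0427  0.085 ]
T FR [ 0.4797 -0.2492  0.085 ]
T dL a [ 0.427  -0.0524  0.059 ]
T dL b [ 0.4315 -0.1498  0.059 ]
T dR a [ 0.4434 -0.1487  0.059 ]
T dR b [ 0.4491 -0.2468  0.059 ]
T dish_in [ 0.5355 -0.1478  0.075 ]
T dish_out [ 0.5982 -0.324   0.016 ]
T jar [0.5876 0.0531 0.07  ]
T loupe [0.4444 0.052  0.044 ]
S FL [ 0.4717 -0.0479  0.085 ]
S BL [ 0.622  -0.0357  0.085 ]
S BL0 [ 0.623  -0.0378  0.    ]
S FL0 [ 0.4712 -0.046   0.    ]
S dL a [ 0.4275 -0.0531  0.059 ]
S dL b [ 0.4363 -0.1469  0.059 ]
S jar [0.5926 0.0598 0.07  ]
S loupe [0.4484 0.0536 0.044 ]
lid lip tip right? (array([ 0.5845, -0.247 ,  0.2366]), np.float64(0.0020102669872075337))
lid edge left outer (array([ 0.5737, -0.0404,  0.2394]), np.float64(0.0001343432816060733))
lip tip left (array([ 0.5357, -0.043 ,  0.2249]), np.float64(0.0005426450280357562))
lip tip right (array([ 0.5446, -0.2464,  0.227 ]), np.float64(0.003210844696237762))
```

Case: centre ≈ (0.551, −0.142), yaw ≈ +0.065. Lid angle ≈ 1.22, and its outer face is on the far side. Right drawer is ≈ 25 mm out, left ≈ 34 mm. Pushing with closed fingers, tool tilted back, feeling for the stop.

```bash
cat >> h.py <<'E'
from scipy.spatial.transform import Rotation as Ro
YAW=.065
ex=np.array([np.cos(YAW),np.sin(YAW),0]);ey=np.array([-np.sin(YAW),np.cos(YAW),0]);ez=np.array([0,0,1.])
C=np.array([.551,-.142,0])
def P(x,y,z): return C+x*ex+y*ey+z*ez
def ori(t):  # t>0: fingers point forward (away from robot)
    z=np.sin(t)*ex-np.cos(t)*ez; y=-ey; x=np.cross(y,z)
    return Ro.from_matrix(np.c_[x,y,z]).as_quat()
E
python3 - <<'E'
from h import *
from station import *
for t in(0,.3,.5,.7):
    print(t,[solve_ik(p,ori(t)) is not None for p in(P(-.17,-.0485,.03),P(-.09,-.0485,.03),P(-.17,.0485,.03),P(-.09,.0485,.03),P(-.17,-.0485,.15))])
for p in (P(.09,0,.33),P(.09,0,.21),P(.02,0,.2),P(-.08,0,.095)):
    print([solve_ik(p,ori(t)) is not None for t in(-.3,0,.3)])
E
```

```text
0 [True, True, True, True, True]
0.3 [True, True, True, True, True]
0.5 [True, True, False, True, True]
0.7 [False, True, False, False, True]
[False, True, True]
[False, True, True]
[True, True, True]
[True, True, True]
```

```bash
cat > push.py <<'E'
from h import *
from station import *
import sys
def push(y):
    move_straight(P(-.155,y,.03),rate=.15)
    hold(.15); f0=np.array(get_wrist_force())
    x=-.155; move_straight(P(-.112,y,.03),rate=.08); x=-.112
    log=[]
    while x<-.075:
        x+=.002
        move_straight(P(x,y,.03),rate=.04)
        f=-(np.array(get_wrist_force())-f0)@ex; log.append((round(x*1e3),round(float(f),1)))
        if f>12: break
    hold(.1); f=-(np.array(get_wrist_force())-f0)
    print(log,"final",np.round([f@ex,f@ey,f@ez],2),np.round((np.array(get_ee_pos())-C)@ex,4),get_time())
    move_straight(P(-.155,y,.03),rate=.15)
E
python3 - <<'E'
from push import *
clamp(20)
move_to(P(-.16,-.0485,.15),ori(.3))
print(get_finger_gap(),get_time())
push(-.0485)
move_straight(P(-.155,-.0485,.1),rate=.2)
r=read_camera("top");cv=__import__("cv2");cv.imwrite("pics/t1.png",cv.resize(r["color"][165:275,290:475],None,fx=4.3,fy=4.3,interpolation=2))
E
```

```text
-0.0003483658291208265 2.2083
[(-110, -0.8), (-108, 0.6), (-106, 0.5), (-104, 0.8), (-102, 0.1), (-100, -0.0), (-98, -0.4), (-96, 0.5), (-94, -0.3), (-92, 4.8), (-90, 18.3)] final [ 18.02   0.78 -11.12] -0.0919 6.85
```

View pics/t1.png

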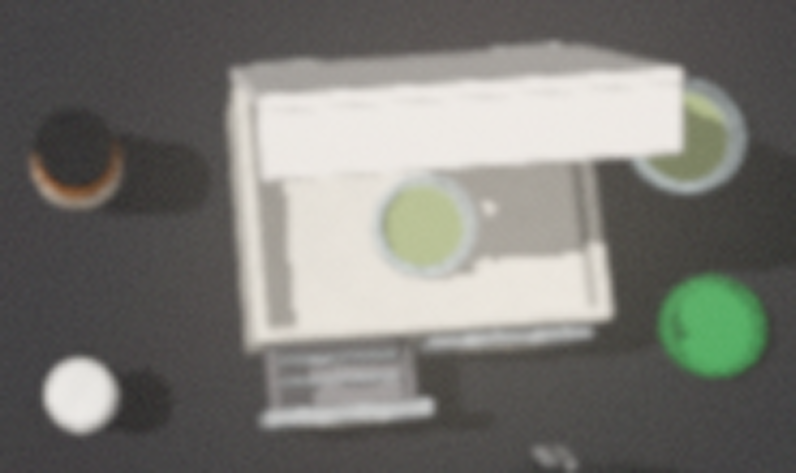

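The right drawer is home: its front at (510,338) lies flush against the case, with a firm stop at 18 N. Next is the left drawer at (348,412).

```bash
python3 - <<'E'
from push import *
move_straight(P(-.155,.0485,.1),rate=.2)
push(.0485)
move_straight(P(-.16,.03,.15),rate=.2)
cv=__import__("cv2")
r=read_camera("top");cv.imwrite("pics/t2.png",cv.resize(r["color"][165:275,290:475],None,fx=4.3,fy=4.3,interpolation=2))
E
```

```text
[(-110, -0.6), (-108, -1.3), (-106, 0.0), (-104, 0.4), (-102, -0.6), (-100, 0.1), (-98, 0.1), (-96, -0.4), (-94, 0.3), (-92, 0.1), (-90, 6.2), (-88, 19.3)] final [ 19.8    0.96 -11.27] -0.0905 13.175
```

View pics/t2.png

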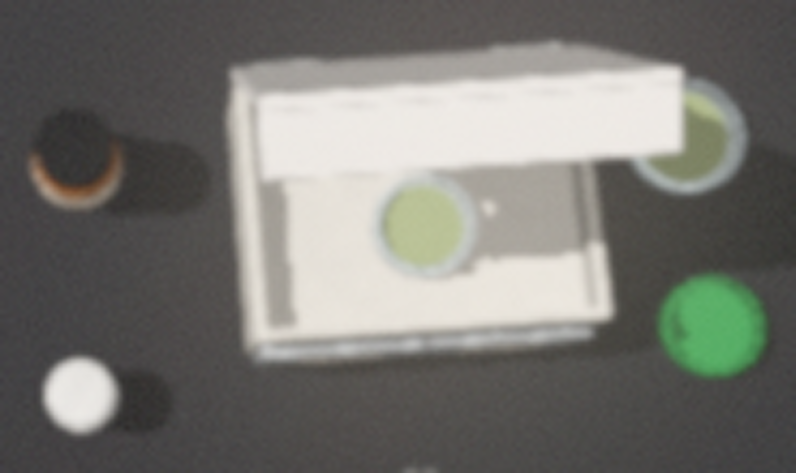

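Both drawers are home: a straight flush front line from (260,352) to (590,333), with nothing else moved. The stop positions put yaw nearer 0.052. Now I'll go behind the lid.

```bash
sed -i 's/^YAW=.065/YAW=.052/' h.py; cat > lid.py <<'E'
from h import *
from station import *
R=.138
def L(th,off=.010): # TCP for lid angle
    c,s=np.cos(th),np.sin(th)
    return P(.075-R*c+.008*s+off,0,.085+R*s+.008*c)
E
python3 - <<'E'
from lid import *
print([solve_ik(L(t),ori(0)) is not None for t in(1.45,1.2,.8,.4,0)])
move_straight(P(-.14,0,.36),rate=.2)
move_to(P(.11,0,.36),ori(0))
move_straight(P(.11,0,float(L(1.4)[2])),rate=.15)
hold(.1)
print(get_ee_pos(),get_wrist_force(),get_time())
cv=__import__("cv2")
r=read_camera("scene");cv.imwrite("pics/s3.png",cv.resize(r["color"][40:250,180:400],None,fx=2.8,fy=2.8,interpolation=2))
E
```

```text
[True, True, True, True, True]Traceback (most recent call last):
  File "<stdin>", line 4, in <module>
station.IKError: the arm cannot take that pose within its joint ranges
```

```bash
python3 - <<'E'
from lid import *
for t in(0,.2,.3):print(t,[(x,z) for x in(.08,.09,.1,.11) for z in(.3,.32,.34,.36) if solve_ik(P(x,0,z),ori(t)) is not None], [solve_ik(P(.1,0,.22),ori(t)) is not None])
print(get_ee_pos(),get_qpos(),get_time())
E
```

```text
0 [(0.08, 0.3), (0.08, 0.32), (0.08, 0.34), (0.08, 0.36), (0.09, 0.3), (0.09, 0.32), (0.09, 0.34), (0.09, 0.36), (0.1, 0.3), (0.1, 0.32), (0.1, 0.34), (0.1, 0.36), (0.11, 0.3), (0.11, 0.32), (0.11, 0.34)] [True]
0.2 [(0.08, 0.3), (0.08, 0.32), (0.08, 0.34), (0.08, 0.36), (0.09, 0.3), (0.09, 0.32), (0.09, 0.34), (0.09, 0.36), (0.1, 0.3), (0.1, 0.32), (0.1, 0.34), (0.1, 0.36), (0.11, 0.3), (0.11, 0.32), (0.11, 0.34), (0.11, 0.36)] [True]
0.3 [(0.08, 0.3), (0.08, 0.32), (0.08, 0.34), (0.08, 0.36), (0.09, 0.3), (0.09, 0.32), (0.09, 0.34), (0.09, 0.36), (0.1, 0.3), (0.1, 0.32), (0.1, 0.34), (0.1, 0.36), (0.11, 0.3), (0.11, 0.32), (0.11, 0.34), (0.11, 0.36)] [True]
[ 0.41082756 -0.14904805  0.35902456] [-0.45410985 -0.15301126 -0.13902504  1.32383051  0.14714755  2.64188996] 15.8
```

```bash
python3 - <<'E'
from lid import *
move_straight(P(.10,0,.35),rate=.2,ori=ori(0))
move_straight(P(.10,0,float(L(1.4)[2])),rate=.15)
hold(.1)
print(get_ee_pos(),get_wrist_force(),get_time())
cv=__import__("cv2")
r=read_camera("scene");cv.imwrite("pics/s3.png",cv.resize(r["color"][40:250,180:400],None,fx=2.8,fy=2.8,interpolation=2))
E
```

```text
[ 0.65123342 -0.13690167  0.22316472] [0.13140629 0.20116153 0.08335724] 20.125
```

View pics/s3.png

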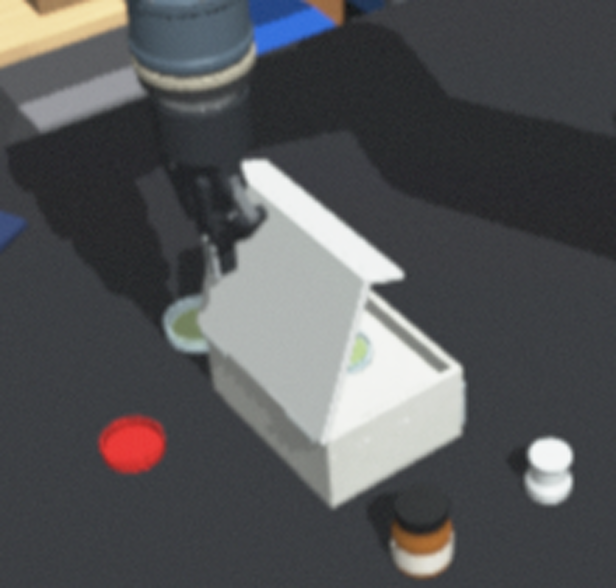

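```bash
python3 - <<'E'
from lid import *
S=load("scene0")
f=lambda p:np.round((proj(S,p)-[180,40])*2.8)
p=np.array([.6512,-.1369,.2232])
print(f(p),f(p+[0,0,.073]),f(p+[0,0,.15]))
T=load("top0")
import cv2
g=lambda p:np.round((proj(T,p)-[290,165])*4.3); print(g(p))
r=read_camera("top");cv2.imwrite("pics/t3.png",cv2.resize(r["color"][125:275,290:475],None,fx=3.9,fy=3.9,interpolation=2))
E
```

```text
[223. 270.] [213. 198.] [202. 115.]
[440. -51.]
```

View pics/t3.png

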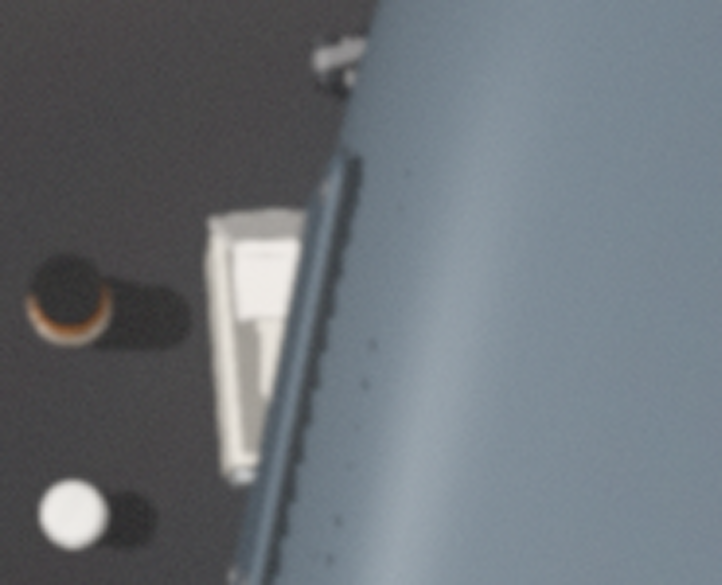

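The fingertip is at (223,270) in the crop, behind the lid's outer face and clear of it. Now closing it in slow small steps along the arc.

```bash
python3 - <<'E'
from lid import *
f0=np.array(get_wrist_force()); log=[]
move_straight(L(1.36),rate=.06)
th=1.36
while th>.25:
    th-=.06; move_straight(L(th),rate=.04)
    f=np.array(get_wrist_force())-f0; log.append((round(th,2),round(float(f@ex),1),round(float(f[2]),1)))
    if np.linalg.norm(f)>15: print("STOP");break
print(log);print(get_ee_pos(),get_time())
cv=__import__("cv2")
r=read_camera("scene");cv.imwrite("pics/s4.png",cv.resize(r["color"][40:250,180:400],None,fx=2.8,fy=2.8,interpolation=2))
E
```

```text
[(1.3, 1.0, -1.2), (1.24, -0.6, -1.1), (1.18, -0.4, -1.1), (1.12, -0.5, -1.1), (1.06, 0.5, -0.9), (1.0, 1.1, -0.8), (0.94, -0.5, -0.3), (0.88, -0.2, -0.7), (0.82, 0.9, -1.6), (0.76, 0.5, -1.2), (0.7, 0.1, -1.4), (0.64, 0.4, -0.7), (0.58, 0.8, -0.4), (0.52, 0.0, -0.7), (0.46, -0.1, -1.1), (0.4, -0.2, -1.0), (0.34, 0.2, -1.2), (0.28, -0.0, -1.0), (0.22, -0.2, -1.6)]
[ 0.50283489 -0.14444536  0.12262615] 27.7833
```

View pics/s4.png

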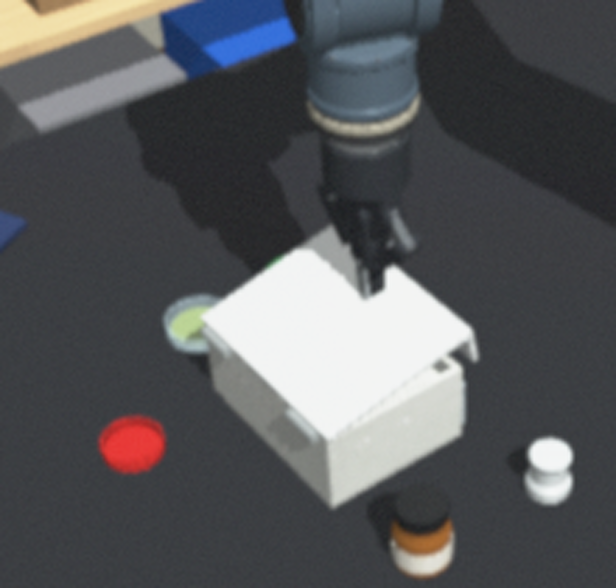

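The lid is nearly down, with its front lip at (475,345) and the fingers on its top at (370,290). Finishing slowly until I feel the stop.

```bash
python3 - <<'E'
from lid import *
log=[]; th=.22
f0=np.array(get_wrist_force())
while th>-.12:
    th-=.015; move_straight(L(th),rate=.02)
    f=np.array(get_wrist_force())-f0; log.append((round(th,3),round(float(f[2]),1)))
    if f[2]>12 or np.linalg.norm(f)>16: break
hold(.2);print(log);print(get_ee_pos(),np.array(get_wrist_force())-f0,get_time())
p=np.array(get_ee_pos()); 
move_straight(p+[0,0,.10],rate=.05)
move_straight(P(-.14,0,.30),rate=.25)
move_to([.3,-.35,.3],ori(0))
cv=__import__("cv2")
for n,(a,b,c,d,k) in dict(scene=(40,250,180,400,2.8),top=(165,275,290,475,4.3)).items():
    r=read_camera(n);cv.imwrite(f"pics/{n}5.png",cv.resize(r["color"][a:b,c:d],None,fx=k,fy=k,interpolation=2))
print(get_time())
E
```

```text
[(0.205, 0.1), (0.19, 0.3), (0.175, 0.3), (0.16, 0.8), (0.145, 0.5), (0.13, 0.8), (0.115, 0.6), (0.1, 0.5), (0.085, -0.0), (0.07, 1.0), (0.055, 0.8), (0.04, 1.6), (0.025, -0.5), (0.01, 0.6), (-0.005, 13.4)]
[ 0.49826814 -0.1448303   0.09292613] [-3.86226663  0.8617393  13.60903803] 31.7833
35.6583
```

View pics/scene5.png

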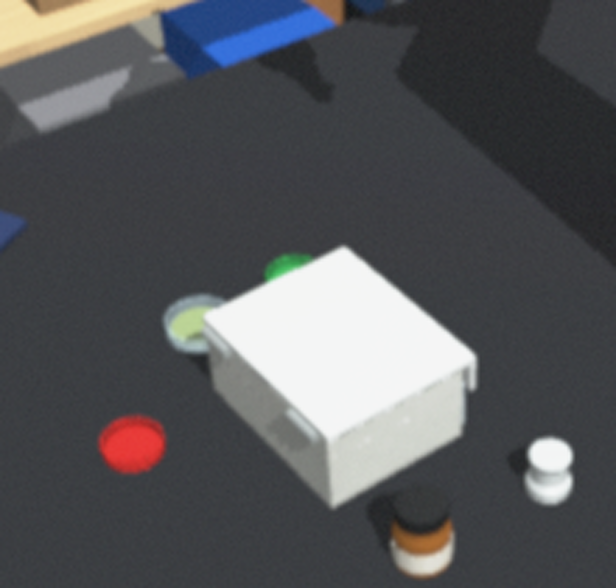

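View pics/top5.png

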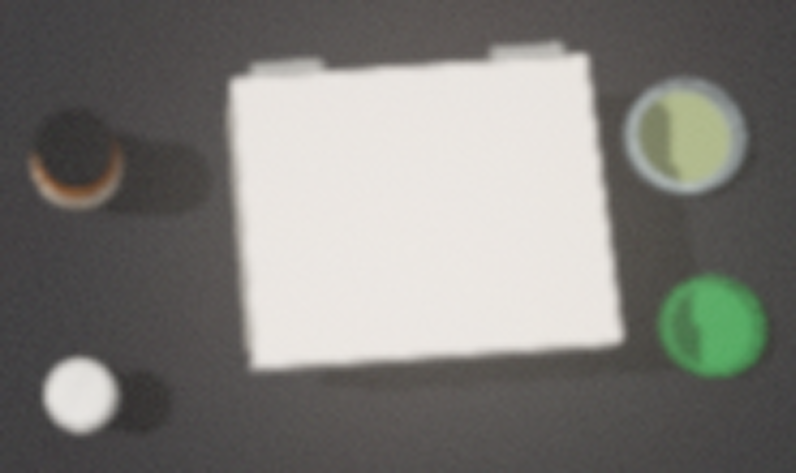

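The lid lies flat, from (232,75) to (622,342) in the top crop. The tip stopped at z = 0.093, exactly the shut height. The jar, loupe and dishes are unmoved, and the arm is clear.

```bash
python3 -c "
from station import *
print(get_wrist_force(),get_time()); close_job()"
```

```text
[ 0.36263462 -0.19972684  0.15659372] 35.6583
the job is handed in; nothing more can be done
```

The case is shut. I pushed the right drawer home, then the left, with closed fingertips, and each met a firm stop at about 18–20 N. I then pushed the lid over from behind, slowing to about 0.02 m/s near the end, until it met its stop at 13 N. I handed the job in at 35.7 s.

**Last checks:**
- **Lid:** it lies flat in both views, and the fingertip stopped at z = 0.093 m, the height given for shut.
- **Drawers:** both fronts were flush in the picture taken before the lid was closed. The lip came down without catching on them.
- **Bystanders:** the jar, loupe, outer dish and look-alike dishes stayed at the same pixels. The dish in the tray had not moved before the lid closed. It can't be seen now, but nothing reached into the tray.
- **Disagreements:** the two drawer stops differed by about 1.4 mm from my first estimate of the case's turn, so I corrected it from 0.065 to 0.052 rad. One move behind the lid was refused as out of reach, and I used a nearer point.

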